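# Sort the jeweller's offcuts by metal

### The job

Clear the metal on the dark grey slate slab into the sorting trays by metal, each tray marked by the strip of metal on its ledge: put the silver ring away first, before any other piece goes into a tray, then both copper pieces and both brass pieces, in any order. Set each piece down rather than dropping it, so that it rests on the tray floor and not on another piece or on the rim. Leave the white pumice block and the red pliers where they lie.

Things in the scene. Friction and masses are not known exactly. Their poses are not given: they have to be found in the camera images.
- silver_ring_c (a point): Silver signet ring casting lying flat like a hoop, bright silver-white: outside diameter about 26 mm, 14 mm high, hole 21 mm, with a seal plate 14 mm wide bulging to 16.5 mm from the axis on its +x side. Point: centre of the hoop, half-way up (7 mm above its underside); z up. Pinch it from outside along its y axis (26 mm). Starts on the slab (top at 15 mm); pieces and pumice swap places there, 75 mm or more apart.
- copper_bar_c (a point): Red-brown copper bar, 46 (x) x 16 (y) x 12 (z) mm. Point: its centre. Pinch across y. Starts on the slab (top at 15 mm); pieces and pumice swap places there, 75 mm or more apart.
- copper_tube_c (a point): Red-brown copper tube offcut standing on end: outside diameter 30 mm, bore 22 mm, 18 mm high. Point: on its axis half-way up. Starts on the slab (top at 15 mm); pieces and pumice swap places there, 75 mm or more apart.
- brass_slug_c (a point): Yellow brass round slug, diameter 26 mm, 14 mm high, standing flat. Point: its centre. Starts on the slab (top at 15 mm); pieces and pumice swap places there, 75 mm or more apart.
- brass_channel_c (a point): Yellow brass U-channel offcut, open side up: 46 (x) x 20 (y) x 16 (z) mm, 4 mm walls along x. Point: its centre, half-way up. Pinch across y (20 mm). Starts on the slab (top at 15 mm); pieces and pumice swap places there, 75 mm or more apart.
- tray_silver: Black open tray, fixed, marked by a strip of silver-white metal (26 x 140 mm) on the ledge at its +x side. Origin: centre of the underside of the walled part, z up. Walled part outside 128 (x) x 150 (y) x 20 mm high; walls and floor 4 mm, so inside 120 x 142 mm, floor 4 mm above the origin. Ledge reaches x = +96 mm, 24 mm high. Trays swap places: left of, right of or beyond the slab.
- tray_copper: Black open tray, fixed, marked by a strip of red-brown copper metal (26 x 140 mm) on the ledge at its +x side. Origin: centre of the underside of the walled part, z up. Walled part outside 128 (x) x 150 (y) x 20 mm high; walls and floor 4 mm, so inside 120 x 142 mm, floor 4 mm above the origin. Ledge reaches x = +96 mm, 24 mm high. Trays swap places: left of, right of or beyond the slab.
- tray_brass: Black open tray, fixed, marked by a strip of yellow brass metal (26 x 140 mm) on the ledge at its +x side. Origin: centre of the underside of the walled part, z up. Walled part outside 128 (x) x 150 (y) x 20 mm high; walls and floor 4 mm, so inside 120 x 142 mm, floor 4 mm above the origin. Ledge reaches x = +96 mm, 24 mm high. Trays swap places: left of, right of or beyond the slab.
- pumice_c (a point): White pumice block 40 (x) x 28 (y) x 18 (z) mm, lying among the pieces on the slab (fixed dark grey slate slab, 170 x 300 mm, its top 15 mm above the bench). Loose; not to be moved. Point: its centre.
- pliers_c (a point): Pliers with red handles lying on the bench beyond the left of the slab, 150 mm long along x (jaws to +x), about 56 mm wide, 14 mm high. Loose; not to be moved. Point: at the pivot, 7 mm above the bench.

How it is judged (in metres and radians):
On the way:
1. the silver ring lies released in the silver tray while the four other pieces are still out of the trays (x of silver_ring_c in the frame of tray_silver between -0.054 and 0.054 m and y of silver_ring_c in the frame of tray_silver between -0.066 and 0.066 m and z of silver_ring_c in the frame of tray_silver between 0.002 and 0.02 m and linear speed of silver_ring below 0.02 m/s and contact force between silver_ring and the fingers below 0.05 N and horizontal distance between each of copper_bar_c, copper_tube_c, brass_slug_c, brass_channel_c and tray_brass above 0.09 m and horizontal distance between each of copper_bar_c, copper_tube_c, brass_slug_c, brass_channel_c and tray_copper above 0.09 m and horizontal distance between each of copper_bar_c, copper_tube_c, brass_slug_c, brass_channel_c and tray_silver above 0.09 m), for 0.2 s.
At the end, for the whole second after the job is handed in: Each of the five pieces is in the tray of its own metal, its centre within 54 mm (x) and 66 mm (y) of the tray's centre in the tray's frame and 2 to 20 mm above the tray's underside (so on the floor, not on another piece or the rim), released and at rest (under 20 mm/s) (x of silver_ring_c in the frame of tray_silver between -0.054 and 0.054 m and y of silver_ring_c in the frame of tray_silver between -0.066 and 0.066 m and z of silver_ring_c in the frame of tray_silver between 0.002 and 0.02 m and linear speed of each of silver_ring, copper_bar, copper_tube, brass_slug, brass_channel below 0.02 m/s and contact force between each of silver_ring, copper_bar, copper_tube, brass_slug, brass_channel and the fingers below 0.05 N and x of copper_bar_c in the frame of tray_copper between -0.054 and 0.054 m and y of copper_bar_c in the frame of tray_copper between -0.066 and 0.066 m and z of copper_bar_c in the frame of tray_copper between 0.002 and 0.02 m and x of copper_tube_c in the frame of tray_copper between -0.054 and 0.054 m and y of copper_tube_c in the frame of tray_copper between -0.066 and 0.066 m and z of copper_tube_c in the frame of tray_copper between 0.002 and 0.02 m and x of brass_slug_c in the frame of tray_brass between -0.054 and 0.054 m and y of brass_slug_c in the frame of tray_brass between -0.066 and 0.066 m and z of brass_slug_c in the frame of tray_brass between 0.002 and 0.02 m and x of brass_channel_c in the frame of tray_brass between -0.054 and 0.054 m and y of brass_channel_c in the frame of tray_brass between -0.066 and 0.066 m and z of brass_channel_c in the frame of tray_brass between 0.002 and 0.02 m); the robot touches nothing.
It fails at once if the pumice block is moved more than 20 mm (distance of pumice_c from where it was at the start of the episode above 0.02 m).
It fails at once if the pliers are moved more than 20 mm (distance of pliers_c from where it was at the start of the episode above 0.02 m).
It fails at once if a piece is dropped or thrown into a tray (over 0.8 m/s low over a tray, as after a fall of more than about 33 mm) ((linear speed of silver_ring above 0.8 m/s and height (world z) of silver_ring_c below 0.045 m and (horizontal distance between silver_ring_c and tray_brass below 0.09 m or horizontal distance between silver_ring_c and tray_copper below 0.09 m or horizontal distance between silver_ring_c and tray_silver below 0.09 m)) or (linear speed of copper_bar above 0.8 m/s and height (world z) of copper_bar_c below 0.045 m and (horizontal distance between copper_bar_c and tray_brass below 0.09 m or horizontal distance between copper_bar_c and tray_copper below 0.09 m or horizontal distance between copper_bar_c and tray_silver below 0.09 m)) or (linear speed of copper_tube above 0.8 m/s and height (world z) of copper_tube_c below 0.045 m and (horizontal distance between copper_tube_c and tray_brass below 0.09 m or horizontal distance between copper_tube_c and tray_copper below 0.09 m or horizontal distance between copper_tube_c and tray_silver below 0.09 m)) or (linear speed of brass_slug above 0.8 m/s and height (world z) of brass_slug_c below 0.045 m and (horizontal distance between brass_slug_c and tray_brass below 0.09 m or horizontal distance between brass_slug_c and tray_copper below 0.09 m or horizontal distance between brass_slug_c and tray_silver below 0.09 m)) or (linear speed of brass_channel above 0.8 m/s and height (world z) of brass_channel_c below 0.045 m and (horizontal distance between brass_channel_c and tray_brass below 0.09 m or horizontal distance between brass_channel_c and tray_copper below 0.09 m or horizontal distance between brass_channel_c and tray_silver below 0.09 m))).
It also fails if it takes over 102 s, if anything falls off the work surface, if the arm or the gripper's body presses on something with over 40 N, if the wrist force passes 120 N, or if a joint passes its speed limit or range.

### The arm

A 6-joint arm with a two-finger parallel gripper is mounted at the origin on the work surface. World frame = base frame: x ahead of the robot, y to its left, z up, the work surface at z = 0. Lengths are in m, angles in degrees, forces in N, time in s.
With the tool pointing down it reaches from about 0.35 to 0.875 m from the base axis. Payload 15.5 kg.
Tool frame: the origin (TCP) lies at the very end of the fingers, on their centre line; the grasp point (between the pads) lies 19 mm behind it; z points along the fingers, y is the direction in which the jaws open and shut (so a half turn about z gives the same grasp; the last joint's range is limited). The gripper opens to 85 mm and grips with 20 to 120 N. Pads are 22 mm wide; open, the fingers measure 114 mm over their backs; the gripper's body (76 mm by 85 mm) begins 54 mm behind the grasp point. The pads swing forward as they close: fully open they stand 13 mm farther back than shut.
Start: joints at [66.95, 28.281, 77.091, -0, 74.628, -5.472], TCP at [0.189, 0.596, 0.231] pointing down, gripper open.
Joint ranges: [-166.48, 166.48], [-47.26, 123.95], [12.59, 153.08], [-70.14, 250.14], [6.76, 159.57], [-176.63, 176.63]. Speed limits (degrees/s): [108.29, 108.29, 147.25, 172.46, 172.46, 172.46].

### API

Orientations are given as a 3x3 rotation matrix whose columns are the frame's x, y, z axes.
In Python, from rig import ctrl, eyes gives the robot as it stands.
- The arm moves only by the tool carry_out, never from a script. Its argument "commands" is a list of rows, each a list of 6 numbers: the shift along the tool's x, y, z in mm, then the turn, a rotation vector about the tool's x, y, z in degrees. A call has exactly 8 rows; each row is the pose to reach, as a shift and turn from the pose measured when the call began, along the tool's axes at that moment; what a row does not reach only later rows make up. A row lasts 1/12 s, in which the tool goes at most 41.7 mm and 7.16 degrees, less where a joint would pass 70% of its speed; a pose out of reach is approached as far as the arm can. A call with a gripper value outside its range is refused whole. "jaw" is the finger opening in mm, from 0 to 85.4, set as the call begins (left out, the last holds). The fingers move at their own pace and stop on an object; the grip force is fixed at half the most. Time passes only in rows, so rows that repeat a pose let the fingers close, or fill a call up. It gives the time, the measured TCP pose, the force and the opening at its end, in the units of the state.
- ctrl.state(): the state, without advancing time (a new reading comes with each control period).
- eyes.grab_frame(name): name is "side" or "top" or "wrist"; returns the picture (384x512x3 uint8, red, green, blue); there is no depth.
- eyes.camera_params(name): a dict with "vfov" (degrees; the focal length in pixels is half the picture's height over the tangent of half this angle, whatever the lens; pixels are square), "cx", "cy" (the principal point, pixels), "view" (4x4, takes a point from world to camera coordinates). Camera axes: x right, y up, looking along -z (the intrinsics and any distortion apply to the point x, -y, -z); pixel columns grow to the right and rows downward; lengths in m; the calibration is good to about 2 mm. A picture is of the moment at which its call begins: read the wrist's pose just before it. camera_params takes no time and is no camera call; for the wrist camera it gives the pose at the moment of the call.
- ctrl.sign_off(): hands the job in, once; it reports no verdict.
The state is a dict: "t": time; "q": joint angles; "joint_vel": joint speeds; "effort": joint torques, N m; "ee_pos": TCP position; "tool_rot": TCP orientation; "wrist_force": force on the tool from outside, world axes, zero at the start; "torque": the same for the moment, N m; "opening": finger opening in m.
Only numpy, scipy, OpenCV 4.12 (cv2) and the standard library are available. Lean on these libraries where they do the work, as an engineer would, in place of code of your own. Each camera call takes 0.05 s, during which the arm holds its last target.

## Working session

There is one attempt and no reset: what is moved stays moved. The work goes in short steps, Python scripts to look and compute and a tool call to move; the robot and the scene stay as the last step left them, time stands still between calls to the robot, and variables do not carry over. Pictures are saved under pics/ and viewed, and the job is handed in when it is done.

Besides the shell and the picture viewer there is one more tool, called after "Request:" as name(argument=value, ...), one argument or row to a line, values as JSON. carry_out: Moves the arm, as the interface text tells. Its arguments: {"type":"object","properties":{"commands":{"type":"array","items":{"type":"array","items":{"type":"number"}}},"jaw":{"type":"number"}},"required":["commands"]}

```bash
mkdir -p pics; ls; python3 - <<'E'
from rig import ctrl, eyes
import cv2
s=ctrl.state();print(s)
for n in ("top","side"):
    im=eyes.grab_frame(n);cv2.imwrite(f"pics/{n}0.png",im[:,:,::-1]);print(n,eyes.camera_params(n))
E
```

```text
pics
{'t': 0.0, 'q': array([ 6.69472117e+01,  2.83139085e+01,  7.71287063e+01,  1.21119664e-03,
        7.46285849e+01, -5.47165100e+00]), 'joint_vel': array([-0.01484304, -0.05752551, -0.02739515, -0.06761249, -0.0041921 ,
        0.0021614 ]), 'effort': array([-1.16375806e-03, -8.82174182e+01, -3.83856118e+01, -1.93280821e-04,
        1.02622522e-02, -1.57284796e-05]), 'ee_pos': array([0.18862731, 0.59546396, 0.23070153]), 'tool_rot': array([[-9.53288430e-01,  3.02061110e-01, -5.05358158e-04],
       [ 3.02061501e-01,  9.53287764e-01, -1.13545234e-03],
       [ 1.38775755e-04, -1.23506282e-03, -9.99999228e-01]]), 'wrist_force': array([-0.22760784, -0.20025211, -0.79680774]), 'torque': array([-0.01356667, -0.02035062,  0.02547372]), 'opening': 0.08568374395178388}
top {'vfov': 47.66456535049442, 'cx': 258.0145106905573, 'cy': 196.05500721408106, 'view': array([[-0.02445101, -0.99962199,  0.01257074, -0.00231173],
       [ 0.9871756 , -0.02215848,  0.15809281, -0.60073252],
       [-0.1577545 ,  0.01627506,  0.98734424, -1.12773661],
       [ 0.        ,  0.        ,  0.        ,  1.        ]])}
side {'vfov': 57.07766992343358, 'cx': 258.05804630072504, 'cy': 196.57751456591987, 'view': array([[ 0.84610733, -0.53299113, -0.0047793 , -0.49972258],
       [ 0.27141895,  0.42311777,  0.86446695, -0.21260366],
       [-0.45873101, -0.73272901,  0.50266694, -0.59744213],
       [ 0.        ,  0.        ,  0.        ,  1.        ]])}
```

View pics/top0.png

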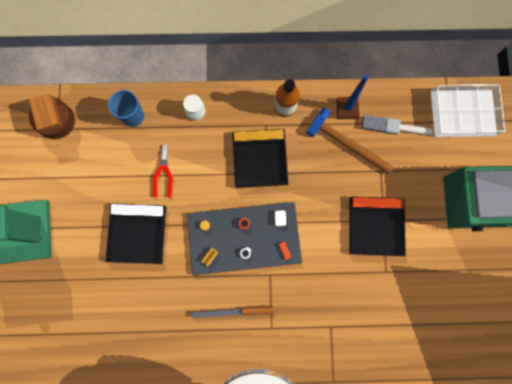

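View pics/side0.png

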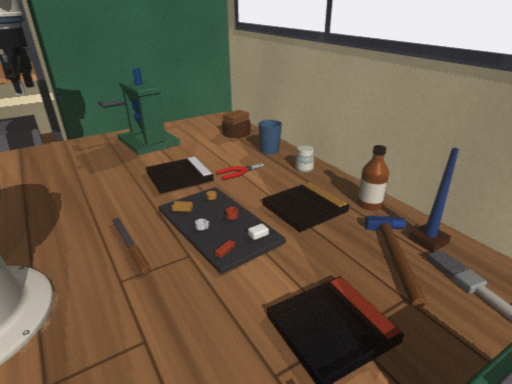

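The top view shows the slab with the brass slug (205,226), copper tube (244,224), pumice (280,218), brass channel (209,258), silver ring (246,253) and copper bar (285,251). The silver tray is at left (136,238), the brass tray beyond (260,160) and the copper tray at right (377,230). The pliers lie at (163,172).

```bash
cat > h.py <<'E'
import numpy as np, cv2
from rig import ctrl, eyes
def K(p):
    f=192/np.tan(np.radians(p['vfov']/2)); return f,p['cx'],p['cy']
def proj(p,P):
    c=(p['view']@np.append(P,1))[:3]; f,cx,cy=K(p)
    return np.array([cx+f*c[0]/-c[2], cy-f*c[1]/-c[2]])
def back(p,uv,z):
    f,cx,cy=K(p); d=np.array([(uv[0]-cx)/f,-(uv[1]-cy)/f,-1.])
    R=p['view'][:3,:3];t=p['view'][:3,3]; o=-R.T@t; w=R.T@d
    return o+w*(z-o[2])/w[2]
E
python3 - <<'E'
from h import *
p=eyes.camera_params('top')
print(proj(p,[0.189,0.595,0.23]),proj(eyes.camera_params('side'),[0.189,0.595,0.23]))
for n,uv,z in [('slabTL',(187,213),.015),('slabTR',(296,203),.015),('slabBR',(300,263),.015),('slabBL',(192,274),.015),
 ('slug',(205,226),.022),('tube',(244,224),.024),('pum',(280,218),.024),('chan',(209,258),.023),('ring',(246,253),.022),('bar',(285,251),.021),
 ('Str TL',(111,205),.024),('Str TR',(165,207),.024),('S BL',(106,262),.02),('S BR',(164,264),.02),
 ('C TL',(352,198),.024),('C TR',(405,198),.024),('C BL',(349,254),.02),('C BR',(406,256),.02),
 ('B TL',(233,130),.024),('B TR',(285,129),.024),('B BL',(235,187),.02),('B BR',(288,185),.02)]:
    print(n,back(p,uv,z).round(4))
im=eyes.grab_frame('wrist');cv2.imwrite('pics/w0.png',im[:,:,::-1])
t=cv2.imread('pics/top0.png')
cv2.imwrite('pics/topz.png',cv2.resize(t[195:285,175:310],None,fx=5,fy=5,interpolation=cv2.INTER_CUBIC))
pw=eyes.camera_params('wrist');print(pw)
s=ctrl.state();R=s['tool_rot'];C=-pw['view'][:3,:3].T@pw['view'][:3,3];print('cam in tool',R.T@(C-s['ee_pos']),R.T@pw['view'][:3,:3].T)
E
```

```text
[-24.6601549  380.61886452] [26.77992413 94.90630947]
slabTL [0.5628 0.18   0.015 ]
slabTR [ 0.5839 -0.1219  0.015 ]
slabBR [ 0.419  -0.1265  0.015 ]
slabBL [0.3968 0.1664 0.015 ]
slug [0.5251 0.1299 0.022 ]
tube [0.5279 0.0234 0.024 ]
pum [ 0.5421 -0.0755  0.024 ]
chan [0.4383 0.1195 0.023 ]
ring [0.4493 0.0195 0.022 ]
bar [ 0.4522 -0.0864  0.021 ]
Str TL [0.5885 0.3864 0.024 ]
Str TR [0.5797 0.2389 0.024 ]
S BL [0.4344 0.3967 0.02  ]
S BR [0.4253 0.2409 0.02  ]
C TL [ 0.593  -0.2765  0.024 ]
C TR [ 0.5897 -0.4237  0.024 ]
C BL [ 0.4399 -0.2603  0.02  ]
C BR [ 0.4308 -0.4154  0.02  ]
B TL [0.7949 0.0493 0.024 ]
B TR [ 0.7949 -0.0979  0.024 ]
B BL [0.6318 0.0464 0.02  ]
B BR [ 0.6342 -0.1011  0.02  ]
{'vfov': 64.6558025169944, 'cx': 255.02352212628074, 'cy': 199.394252345921, 'view': array([[ 0.30232103,  0.95320411, -0.00197866, -0.62486643],
       [-0.91257943,  0.28883558, -0.28943528,  0.0365532 ],
       [-0.27531939,  0.08930806,  0.95719554, -0.37958692],
       [ 0.        ,  0.        ,  0.        ,  1.        ]])}
cam in tool [ 0.0746777   0.00076764 -0.14184502] [[-2.89651409e-04  9.57175521e-01  2.89508096e-01]
 [ 9.99999412e-01 -2.53028475e-05  1.08415104e-03]
 [ 1.04504822e-03  2.89508240e-01 -9.57174951e-01]]
```

View pics/topz.png

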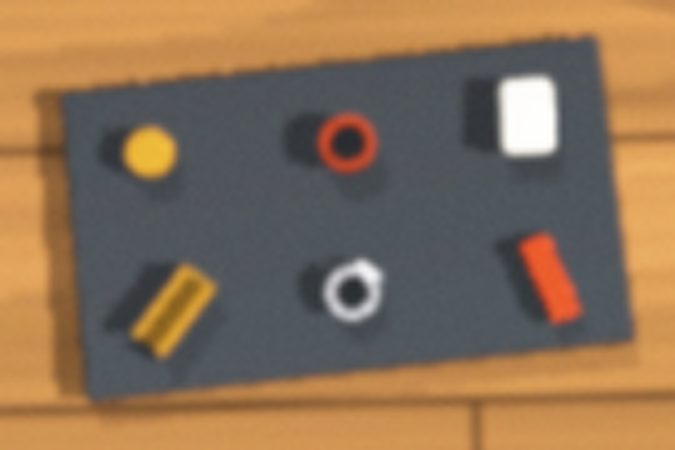

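View pics/w0.png

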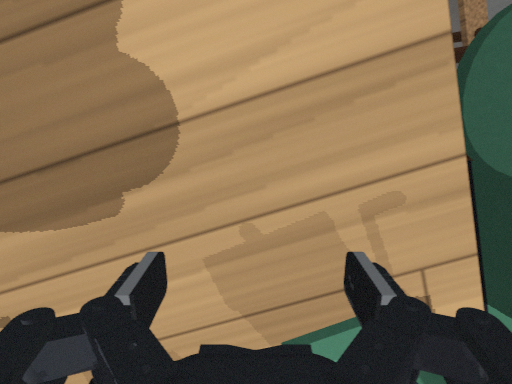

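```bash
cat >> h.py <<'E'
from scipy.spatial.transform import Rotation as Ro
def Rdes(yaw):  # tool y axis at angle yaw (deg), z down
    a=np.radians(yaw); y=np.array([np.cos(a),np.sin(a),0]); z=np.array([0,0,-1.]); return np.c_[np.cross(y,z),y,z]
def go(P,yaw,pr=True):
    s=ctrl.state(); R=s['tool_rot']; d=R.T@(np.array(P)-s['ee_pos'])*1000
    rv=Ro.from_matrix(R.T@Rdes(yaw)).as_rotvec(degrees=True)
    print('shift',d.round(1),'turn',rv.round(1),'| at',s['ee_pos'].round(4),'t',round(s['t'],2),'open',round(s['opening']*1000,1),'F',s['wrist_force'].round(1))
def yaw():
    y=ctrl.state()['tool_rot'][:,1]; return np.degrees(np.arctan2(y[1],y[0]))
E
python3 - <<'E'
from h import *
go([.45,.02,.25],90)
E
```

```text
shift [-423.  -469.8  -18.8] turn [ -0.1  -0.  -17.6] | at [0.1887 0.5956 0.2308] t 0.15 open 85.5 F [0.4 0.4 0.2]
```

Request:
carry_out(
  commands=[
    [-15, -17, -1, 0, 0, -1],
    [-40, -45, -2, 0, 0, -2],
    [-66, -73, -3, 0, 0, -3],
    [-93, -103, -4, 0, 0, -4],
    [-120, -133, -5, 0, 0, -5],
    [-146, -162, -7, 0, 0, -6],
    [-172, -191, -8, 0, 0, -7],
    [-198, -220, -9, 0, 0, -8],
  ],
  jaw=50,
)

```text
t: 0.82
ee_pos: [0.3112, 0.3243, 0.2401]
tool_rot: [[-0.986, 0.165, -0.0], [0.165, 0.986, -0.001], [0.0, -0.001, -1.0]]
wrist_force: [1.0, 0.3, -0.6]
opening: 0.0499
```

```bash
python3 - <<'E'
from h import *
go([.45,.02,.25],90)
E
```

```text
shift [-187.2 -277.2   -9.7] turn [-0.  -0.  -9.5] | at [0.3112 0.3243 0.2401] t 0.82 open 49.9 F [ 1.   0.3 -0.6]
```

Request:
carry_out(
  commands=[
    [-25, -35, -1, 0, 0, -1],
    [-50, -72, -3, 0, 0, -3],
    [-75, -108, -4, 0, 0, -4],
    [-100, -145, -5, 0, 0, -5],
    [-125, -182, -6, 0, 0, -6],
    [-150, -220, -8, 0, 0, -8],
    [-172, -252, -9, 0, 0, -9],
    [-187, -277, -10, 0, 0, -9.5],
  ],
)

```text
t: 1.48
ee_pos: [0.4492, 0.0206, 0.2503]
tool_rot: [[-1.0, -0.001, -0.0], [-0.001, 1.0, -0.001], [0.0, -0.001, -1.0]]
wrist_force: [1.6, 1.1, -0.2]
opening: 0.05
```

Request:
carry_out(
  commands=[
    [0, 0, 0, 0, 0, 0],
    [0, 0, 0, 0, 0, 0],
    [0, 0, 0, 0, 0, 0],
    [0, 0, 0, 0, 0, 0],
    [0, 0, 0, 0, 0, 0],
    [0, 0, 0, 0, 0, 0],
    [0, 0, 0, 0, 0, 0],
    [0, 0, 0, 0, 0, 0],
  ],
)

```text
t: 2.15
ee_pos: [0.4491, 0.0212, 0.2504]
tool_rot: [[-1.0, -0.002, 0.0], [-0.002, 1.0, -0.001], [-0.0, -0.001, -1.0]]
wrist_force: [0.3, 1.3, 0.7]
opening: 0.0499
```

```bash
python3 - <<'E'
from h import *
go([.45,.02,.25],90)
p=eyes.camera_params('wrist')
im=eyes.grab_frame('wrist');cv2.imwrite('pics/w1.png',im[:,:,::-1])
import pickle;pickle.dump(p,open('w1.pkl','wb'))
E
```

```text
shift [-0.9 -1.2  0.4] turn [-0.   0.   0.1] | at [0.4491 0.0212 0.2504] t 2.15 open 49.9 F [0.3 1.3 0.7]
```

View pics/w1.png

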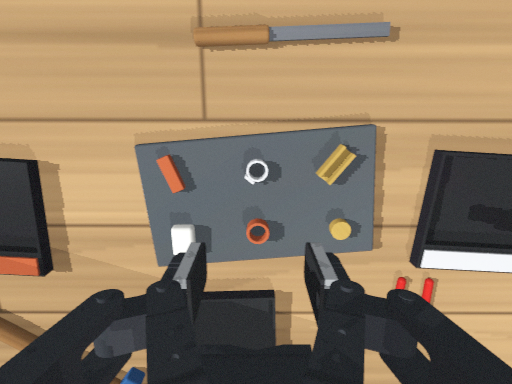

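The wrist view shows every piece: bar (171,174), ring (257,171), channel (336,165), tube (258,231), slug (340,229). The knife lies at the top, with the silver tray at right, the copper tray at left and the brass tray under the fingers.

```bash
cat > seg.py <<'E'
from h import *
import pickle,sys
def segs(im,p,boxes,zs):
    hsv=cv2.cvtColor(im,cv2.COLOR_BGR2HSV)
    out={}
    for n,(u,v,r) in boxes.items():
        x0,y0=int(u-r),int(v-r); w=hsv[y0:y0+2*r,x0:x0+2*r].astype(int)
        if n=='ring' : m=(w[...,2]>130)
        elif n=='pum': m=(w[...,2]>130)
        else: m=(w[...,1]>130)&(w[...,2]>60)
        m=m.astype(np.uint8)
        k,l,st,c=cv2.connectedComponentsWithStats(m); i=1+np.argmax(st[1:,4]); m=(l==i).astype(np.uint8)
        cs,_=cv2.findContours(m,cv2.RETR_EXTERNAL,cv2.CHAIN_APPROX_NONE); ct=max(cs,key=cv2.contourArea)
        W=np.array([back(p,(q[0][0]+x0,q[0][1]+y0),zs[n])[:2] for q in ct]).astype(np.float32)
        (cx,cy),(a,b),th=cv2.minAreaRect(W*1000)
        if a<b: a,b,th=b,a,th+90
        (ex,ey),er=cv2.minEnclosingCircle(W*1000)
        M=cv2.moments(m,True)
        c=back(p,(M['m10']/M['m00']+x0,M['m01']/M['m00']+y0),zs[n])*1000
        print(n,'rect c',round(cx,1),round(cy,1),'size',round(a,1),round(b,1),'ang',round(th,1),'circ',round(ex,1),round(ey,1),round(er,1),'centroid',c[:2].round(1),'area',st[i,4])
E
python3 - <<'E'
from seg import *
zs=dict(ring=.025,bar=.025,chan=.027,tube=.027,slug=.025,pum=.03)
p=pickle.load(open('w1.pkl','rb'))
segs(cv2.imread('pics/w1.png'),p,dict(ring=(257,171,20),bar=(171,174,25),chan=(336,165,28),tube=(258,231,20),slug=(340,229,18)),zs)
pt=eyes.camera_params('top')
segs(cv2.imread('pics/top0.png'),pt,dict(ring=(246,253,11),bar=(285,251,12),chan=(209,258,13),tube=(244,224,10),slug=(205,226,10),pum=(280,218,11)),zs)
for n,q in dict(slTL=(136,145),slTR=(375,125),slBR=(373,249),).items(): print(n,back(p,q,.015).round(4))
for n,uv in dict(S1=(437,151),S2=(412,269),Slst=(421,250)).items(): print(n,back(p,uv,.022).round(4))
for n,uv in dict(C1=(38,160),C2=(51,275)).items(): print(n,back(p,uv,.022).round(4))
E
```

```text
ring rect c 449.9 22.2 size 31.5 28.1 ang 136.0 circ 450.0 22.0 16.2 centroid [450.   22.3] area 285
bar rect c 453.0 -82.2 size 45.9 18.2 ang 22.8 circ 452.9 -82.0 23.4 centroid [452.3 -82.3] area 540
chan rect c 440.3 118.9 size 45.5 23.3 ang 141.9 circ 440.5 118.8 24.2 centroid [439.9 119. ] area 699
tube rect c 528.1 25.5 size 33.6 28.7 ang 0.1 circ 528.1 24.7 17.4 centroid [528.1  24.9] area 340
slug rect c 525.2 131.6 size 28.2 23.9 ang 45.7 circ 525.7 131.0 14.7 centroid [525.  131.7] area 319
ring rect c 450.6 20.8 size 29.7 29.5 ang 88.6 circ 449.2 19.4 17.2 centroid [450.6  20.4] area 83
bar rect c 454.2 -84.6 size 47.9 18.7 ang 22.2 circ 453.5 -83.4 24.2 centroid [454.3 -84.6] area 122
chan rect c 442.2 118.1 size 46.7 23.8 ang 142.1 circ 442.2 119.0 24.4 centroid [441.9 118.3] area 157
tube rect c 529.7 23.9 size 30.9 28.9 ang 43.8 circ 529.6 23.7 15.9 centroid [529.4  23.8] area 84
slug rect c 526.3 131.0 size 24.7 24.5 ang 179.6 circ 526.9 131.1 13.7 centroid [527.1 130.9] area 81
pum rect c 542.8 -76.6 size 41.3 30.0 ang 178.2 circ 542.2 -76.2 23.5 centroid [542.4 -76.1] area 181
slTL [ 0.4189 -0.1253  0.015 ]
slTR [0.3945 0.1664 0.015 ]
slBR [0.5591 0.1828 0.015 ]
S1 [0.4247 0.2426 0.022 ]
S2 [0.5856 0.2365 0.022 ]
Slst [0.557  0.2443 0.022 ]
C1 [ 0.4366 -0.245   0.022 ]
C2 [ 0.5962 -0.2599  0.022 ]
```

```bash
python3 - <<'E'
from seg import *
t=cv2.imread('pics/w1.png')
cv2.imwrite('pics/w1z.png',np.hstack([cv2.resize(t[146:196,232:282],None,fx=7,fy=7,interpolation=cv2.INTER_CUBIC),cv2.resize(t[140:190,311:361],None,fx=7,fy=7,interpolation=cv2.INTER_CUBIC)]))
go([.45,.0215,.10],55)
E
```

```text
shift [ -0.9   0.6 150.4] turn [-0.   0.  35.1] | at [0.4491 0.021  0.2504] t 2.2 open 50.2 F [-0.7 -0.1  0.3]
```

View pics/w1z.png

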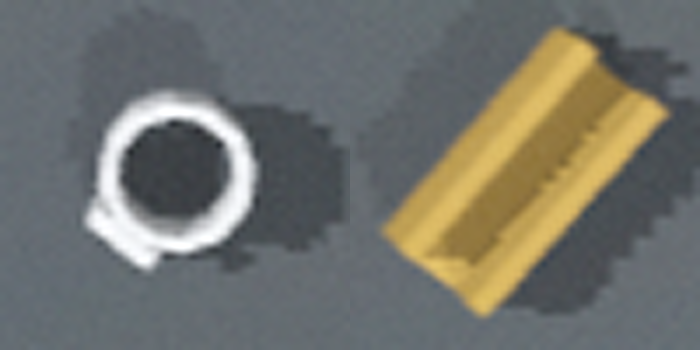

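```bash
python3 - <<'E'
from seg import *
p=pickle.load(open('w1.pkl','rb'))
print(back(p,(256.8,170.3),.027))
go([.449,.022,.085],52)
E
```

```text
[0.44791812 0.0237449  0.027     ]
shift [1.000e-01 1.100e+00 1.654e+02] turn [-0.   0.  38.1] | at [0.4491 0.021  0.2504] t 2.2 open 50.2 F [-0.7 -0.1  0.3]
```

Request:
carry_out(
  commands=[
    [0, 0, 10, 0, 0, 4],
    [0, 0, 35, 0, 0, 9],
    [0, 1, 60, 0, 0, 15],
    [0, 1, 85, 0, 0, 21],
    [0, 1, 110, 0, 0, 27],
    [0, 2, 135, 0, 0, 32],
    [0.5, 2, 155, 0, 0, 36],
    [0.5, 2, 165, 0, 0, 38],
  ],
  jaw=48,
)

```text
t: 2.87
ee_pos: [0.4477, 0.0231, 0.0833]
tool_rot: [[-0.786, 0.618, -0.002], [0.618, 0.786, -0.001], [0.002, -0.002, -1.0]]
wrist_force: [-0.2, 0.3, 0.1]
opening: 0.0482
```

```bash
python3 - <<'E'
from h import *
import pickle
go([.4485,.0228,.017],52);print(yaw())
p=eyes.camera_params('wrist')
im=eyes.grab_frame('wrist');cv2.imwrite('pics/w2.png',im[:,:,::-1])
pickle.dump(p,open('w2.pkl','wb'))
print(proj(p,[.4485,.0228,.029]),[proj(p,ctrl.state()['ee_pos']+np.array(d)) for d in ([0,0,0],[0,0,-.06])])
E
```

```text
shift [-0.9  0.4 66.3] turn [-0.1 -0.1 -0.1] | at [0.4477 0.0231 0.0833] t 2.87 open 48.2 F [-0.2  0.3  0.1]
51.85255019137824
[255.33859029 222.09954434] [array([254.26837789, 257.20872586]), array([254.6991109 , 217.43026113])]
```

View pics/w2.png

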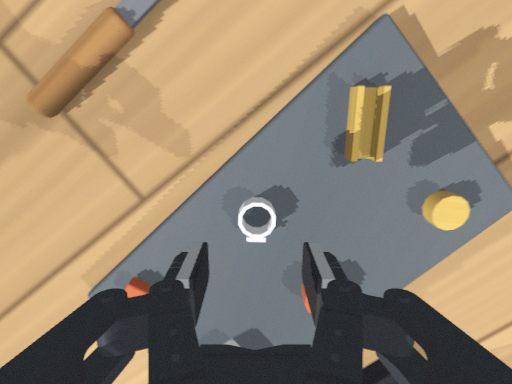

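The ring is centred between the fingers at (257,217), with the seal plate pointing down at (257,239), so the pinch axis is right.

```bash
python3 - <<'E'
from h import *
import pickle
p=pickle.load(open('w2.pkl','rb'))
T=back(p,(257,217),.029);print(T)
go([T[0],T[1],.017],52)
E
```

```text
[0.44625869 0.02601311 0.029     ]
shift [ 2.5  1.8 65.7] turn [-0.1 -0.1 -0.2] | at [0.4473 0.0231 0.0827] t 2.92 open 48.1 F [-0.7  0.1 -1.2]
```

Request:
carry_out(
  commands=[
    [0.5, 0.5, 10, 0, 0, 0],
    [1, 1, 25, 0, 0, 0],
    [1.5, 1.5, 40, 0, 0, 0],
    [1.5, 1.5, 52, 0, 0, 0],
    [1.5, 1.5, 60, 0, 0, 0],
    [1.5, 1.5, 64, 0, 0, 0],
    [1.5, 1.5, 65, 0, 0, 0],
    [1.5, 1.5, 65, 0, 0, 0],
  ],
)

```text
t: 3.58
ee_pos: [0.4471, 0.0252, 0.0179]
tool_rot: [[-0.786, 0.618, -0.003], [0.618, 0.786, -0.001], [0.002, -0.002, -1.0]]
wrist_force: [-0.7, 0.4, 0.0]
opening: 0.0483
```

Request:
carry_out(
  commands=[
    [0, 0, 0, 0, 0, 0],
    [0, 0, 0, 0, 0, 0],
    [0, 0, 0, 0, 0, 0],
    [0, 0, 0, 0, 0, 0],
    [0, 0, 0, 0, 0, 0],
    [0, 0, 0, 0, 0, 0],
    [0, 0, 0, 0, 0, 0],
    [0, 0, 0, 0, 0, 0],
  ],
  jaw=10,
)

```text
t: 4.25
ee_pos: [0.4475, 0.0251, 0.0188]
tool_rot: [[-0.786, 0.618, -0.002], [0.618, 0.786, -0.001], [0.001, -0.002, -1.0]]
wrist_force: [-1.9, -0.0, 12.3]
opening: 0.0234
```

```bash
python3 - <<'E'
from h import *
go([.4485,.0228,.1],52)
im=eyes.grab_frame('wrist');cv2.imwrite('pics/w3.png',im[:,:,::-1])
E
```

```text
shift [ -2.2  -1.4 -81.2] turn [-0.1 -0.1 -0.2] | at [0.4475 0.0251 0.0188] t 4.25 open 23.4 F [-1.9 -0.  12.3]
```

View pics/w3.png

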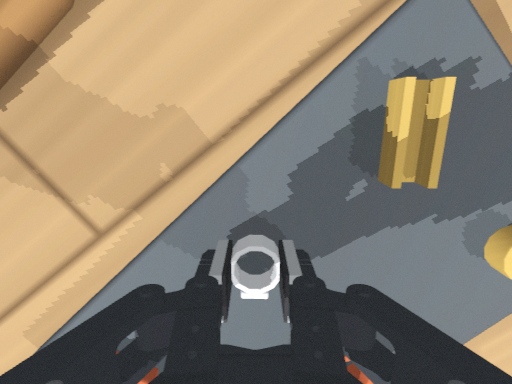

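The ring is held between the pads at (256,265). I'll lift it and head for the silver tray.

Request:
carry_out(
  commands=[
    [0, 0, -2, 0, 0, 0],
    [0, 0, -8, 0, 0, 0],
    [0, 0, -20, 0, 0, 0],
    [0, 0, -35, 0, 0, 0],
    [0, 0, -50, 0, 0, 0],
    [0, 0, -65, 0, 0, 0],
    [0, 0, -77, 0, 0, 0],
    [0, 0, -82, 0, 0, 0],
  ],
)

```text
t: 4.97
ee_pos: [0.4482, 0.0252, 0.1027]
tool_rot: [[-0.786, 0.618, 0.0], [0.618, 0.786, -0.001], [-0.001, -0.0, -1.0]]
wrist_force: [0.9, 0.4, -0.7]
opening: 0.0233
```

```bash
python3 - <<'E'
from h import *
go([.491,.316,.1],87)
im=eyes.grab_frame('wrist');cv2.imwrite('pics/w4.png',im[:,:,::-1])
E
```

```text
shift [146.1 255.1   2.4] turn [ -0.    0.  -35.2] | at [0.4482 0.0252 0.1027] t 4.97 open 23.3 F [ 0.9  0.4 -0.7]
```

View pics/w4.png

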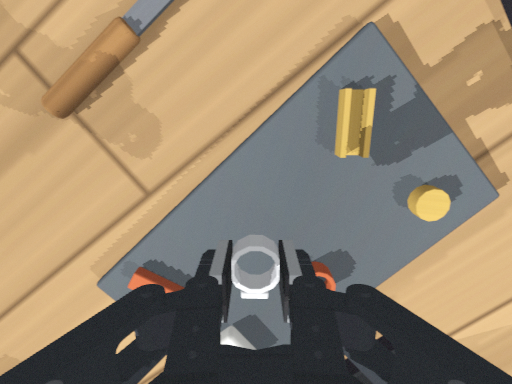

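Request:
carry_out(
  commands=[
    [6, 11, 0, 0, 0, -2],
    [20, 34, 0, 0, 0, -5],
    [36, 62, 0, 0, 0, -9],
    [55, 96, 0, 0, 0, -14],
    [75, 130, 1, 0, 0, -19],
    [94, 164, 1, 0, 0, -24],
    [112, 196, 2, 0, 0, -28],
    [126, 220, 2, 0, 0, -31],
  ],
)

```text
t: 5.68
ee_pos: [0.4851, 0.2788, 0.0999]
tool_rot: [[-0.993, 0.12, 0.001], [0.12, 0.993, -0.001], [-0.001, -0.001, -1.0]]
wrist_force: [0.5, -0.5, 0.2]
opening: 0.0235
```

```bash
python3 - <<'E'
from h import *
go([.491,.316,.1],87)
E
```

```text
shift [-1.4 37.6 -0.2] turn [-0.   0.  -3.9] | at [0.4851 0.2788 0.0999] t 5.68 open 23.5 F [ 0.5 -0.5  0.2]
```

Request:
carry_out(
  commands=[
    [0, 10, 0, 0, 0, -1],
    [-1, 22, 0, 0, 0, -2],
    [-1, 32, 0, 0, 0, -3],
    [-1, 36, 5, 0, 0, -4],
    [-1, 37, 15, 0, 0, -4],
    [-1, 37, 28, 0, 0, -4],
    [-1, 37, 42, 0, 0, -4],
    [-1, 37, 50, 0, 0, -4],
  ],
)

```text
t: 6.35
ee_pos: [0.4898, 0.3139, 0.0478]
tool_rot: [[-0.999, 0.052, -0.001], [0.052, 0.999, -0.002], [0.001, -0.002, -1.0]]
wrist_force: [1.0, -0.7, -0.7]
opening: 0.0236
```

```bash
python3 - <<'E'
from h import *
go([.491,.316,.009],87)
im=eyes.grab_frame('wrist');cv2.imwrite('pics/w5.png',im[:,:,::-1])
E
```

```text
shift [-1.2  2.2 38.8] turn [-0.1 -0.1  0. ] | at [0.4898 0.3139 0.0478] t 6.35 open 23.6 F [ 1.  -0.7 -0.7]
```

View pics/w5.png

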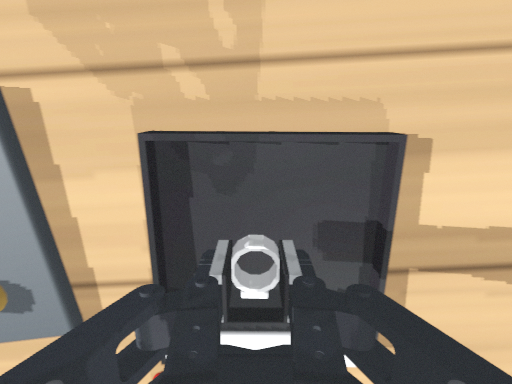

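Request:
carry_out(
  commands=[
    [-0.5, 1, 6, 0, 0, 0],
    [-1, 2, 14, 0, 0, 0],
    [-1, 2, 23, 0, 0, 0],
    [-1, 2, 30, 0, 0, 0],
    [-1, 2, 35, 0, 0, 0],
    [-1, 2, 37.5, 0, 0, 0],
    [-1, 2, 38.5, 0, 0, 0],
    [-1, 2, 38.5, 0, 0, 0],
  ],
)

```text
t: 7.07
ee_pos: [0.4903, 0.3157, 0.0084]
tool_rot: [[-0.999, 0.052, -0.003], [0.052, 0.999, -0.002], [0.003, -0.003, -1.0]]
wrist_force: [-0.4, -0.9, -0.3]
opening: 0.0236
```

Request:
carry_out(
  commands=[
    [0, 0, 0, 0, 0, 0],
    [0, 0, 0, 0, 0, 0],
    [0, 0, 0, 0, 0, 0],
    [0, 0, 0, 0, 0, 0],
    [0, 0, 0, 0, 0, 0],
    [0, 0, 0, 0, 0, 0],
    [0, 0, -5, 0, 0, 0],
    [0, 0, -15, 0, 0, 0],
  ],
  jaw=45,
)

```text
t: 7.73
ee_pos: [0.4898, 0.3154, 0.0231]
tool_rot: [[-0.999, 0.052, -0.004], [0.052, 0.999, -0.003], [0.004, -0.003, -1.0]]
wrist_force: [-0.6, -0.7, -0.1]
opening: 0.0447
```

Request:
carry_out(
  commands=[
    [0, 0, -12, 0, 0, 0],
    [0, 0, -25, 0, 0, 0],
    [0, 0, -40, 0, 0, 0],
    [0, 0, -55, 0, 0, 0],
    [0, 0, -70, 0, 0, 0],
    [0, 0, -80, 0, 0, 0],
    [0, 0, -88, 0, 0, 0],
    [0, 0, -90, 0, 0, 0],
  ],
)

```text
t: 8.4
ee_pos: [0.4907, 0.316, 0.1147]
tool_rot: [[-0.999, 0.052, -0.003], [0.052, 0.999, -0.002], [0.003, -0.003, -1.0]]
wrist_force: [-0.1, -0.9, 0.7]
opening: 0.0449
```

```bash
python3 - <<'E'
from h import *
go([.44,.119,.1],52)
im=eyes.grab_frame('wrist');cv2.imwrite('pics/w6.png',im[:,:,::-1])
E
```

```text
shift [  40.4 -199.3   15.3] turn [-0.2 -0.1 35. ] | at [0.4907 0.316  0.1147] t 8.4 open 44.9 F [-0.1 -0.9  0.7]
```

View pics/w6.png

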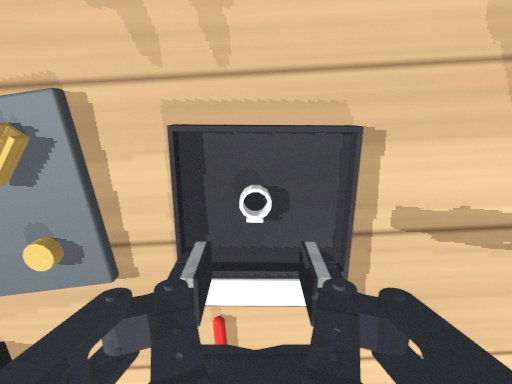

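The ring lies flat on the silver tray floor, at (255,204) in the picture. The brass channel is next.

Request:
carry_out(
  commands=[
    [2, -10, 1, 0, 0, 3],
    [8, -38, 2, 0, 0, 8],
    [14, -70, 4, 0, 0, 13],
    [21, -103, 7, 0, 0, 19],
    [28, -137, 10, 0, 0, 24],
    [34, -168, 15, 0, 0, 29],
    [38, -190, 22, 0, 0, 33],
    [40, -199, 29, 0, 0, 35],
  ],
  jaw=48,
)

```text
t: 9.12
ee_pos: [0.4388, 0.1167, 0.0852]
tool_rot: [[-0.785, 0.62, -0.005], [0.62, 0.785, -0.003], [0.002, -0.005, -1.0]]
wrist_force: [0.1, 1.8, -0.5]
opening: 0.0481
```

```bash
python3 - <<'E'
from seg import *
go([.44,.119,.018],52)
p=eyes.camera_params('wrist')
im=eyes.grab_frame('wrist');cv2.imwrite('pics/w7.png',im[:,:,::-1])
pickle.dump(p,open('w7.pkl','wb'))
print(proj(p,[.44,.119,.03]))
E
```

```text
shift [ 0.4  2.9 67.1] turn [-0.3 -0.1 -0.3] | at [0.4388 0.1167 0.0852] t 9.12 open 48.1 F [ 0.1  1.8 -0.5]
[258.92669004 219.90513718]
```

View pics/w7.png

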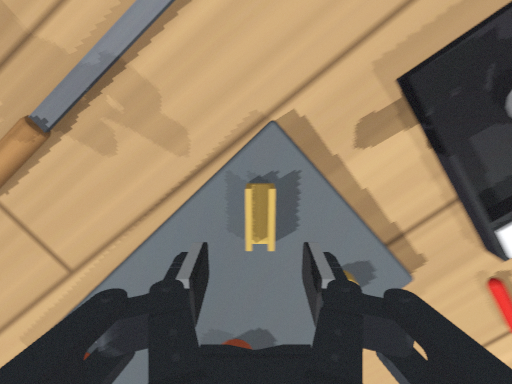

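```bash
python3 - <<'E'
from seg import *
p=pickle.load(open('w7.pkl','rb'))
T=back(p,(260,217),.031);print(T)
go([T[0],T[1],.020],52)
E
```

```text
[0.43848189 0.1211196  0.031     ]
shift [ 2.5  4.3 64.1] turn [-0.4 -0.2 -0.4] | at [0.4382 0.1164 0.0841] t 9.17 open 48.0 F [-1.2 -0.7 -2.6]
```

Request:
carry_out(
  commands=[
    [0.5, 1, 10, 0, 0, 0],
    [1, 2, 25, 0, 0, 0],
    [2, 4, 40, 0, 0, 0],
    [2, 4, 52, 0, 0, 0],
    [2, 4, 60, 0, 0, 0],
    [2, 4, 63, 0, 0, 0],
    [2, 4, 64, 0, 0, 0],
    [2, 4, 64, 0, 0, 0],
  ],
)

```text
t: 9.83
ee_pos: [0.4388, 0.1207, 0.0202]
tool_rot: [[-0.784, 0.62, -0.007], [0.62, 0.784, -0.003], [0.003, -0.007, -1.0]]
wrist_force: [-0.6, -1.1, 0.7]
opening: 0.0479
```

Request:
carry_out(
  commands=[
    [0, 0, 0, 0, 0, 0],
    [0, 0, 0, 0, 0, 0],
    [0, 0, 0, 0, 0, 0],
    [0, 0, 0, 0, 0, 0],
    [0, 0, 0, 0, 0, 0],
    [0, 0, 0, 0, 0, 0],
    [0, 0, 0, 0, 0, 0],
    [0, 0, 0, 0, 0, 0],
  ],
  jaw=8,
)

```text
t: 10.5
ee_pos: [0.4391, 0.1207, 0.0209]
tool_rot: [[-0.784, 0.62, -0.005], [0.62, 0.784, -0.003], [0.002, -0.006, -1.0]]
wrist_force: [-1.6, -0.3, 11.2]
opening: 0.018
```

Request:
carry_out(
  commands=[
    [0, 0, -2, 0, 0, 0],
    [0, 0, -8, 0, 0, 0],
    [0, 0, -20, 0, 0, 0],
    [0, 0, -35, 0, 0, 0],
    [0, 0, -50, 0, 0, 0],
    [0, 0, -65, 0, 0, 0],
    [0, 0, -77, 0, 0, 0],
    [0, 0, -82, 0, 0, 0],
  ],
)

```text
t: 11.17
ee_pos: [0.4401, 0.1211, 0.1047]
tool_rot: [[-0.784, 0.62, -0.003], [0.62, 0.784, -0.003], [0.001, -0.004, -1.0]]
wrist_force: [-0.3, 0.6, -1.1]
opening: 0.0185
```

```bash
python3 - <<'E'
from seg import *
go([.698+.028,-.027,.1],91)
im=eyes.grab_frame('wrist');cv2.imwrite('pics/w8.png',im[:,:,::-1])
E
```

```text
shift [-316.1   61.2    4.3] turn [ -0.2  -0.1 -39.3] | at [0.4401 0.1211 0.1047] t 11.17 open 18.5 F [-0.3  0.6 -1.1]
```

View pics/w8.png

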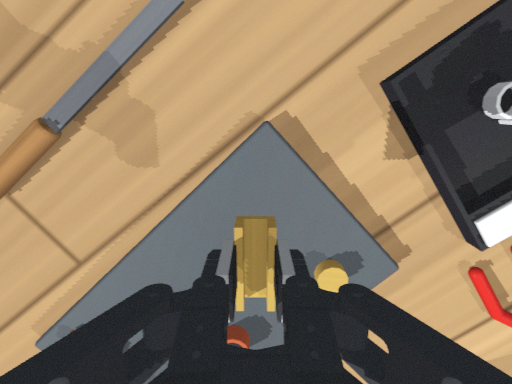

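Request:
carry_out(
  commands=[
    [-8, 2, 0, 0, 0, -2],
    [-28, 5, 0, 0, 0, -6],
    [-56, 11, 0, 0, 0, -11],
    [-88, 17, 1, 0, 0, -16],
    [-122, 24, 2, 0, 0, -21],
    [-156, 30, 2, 0, 0, -26],
    [-190, 37, 3, 0, 0, -31],
    [-222, 43, 3, 0, 0, -35],
  ],
)

```text
t: 11.88
ee_pos: [0.6422, 0.016, 0.1006]
tool_rot: [[-0.999, 0.054, -0.004], [0.054, 0.999, -0.003], [0.004, -0.003, -1.0]]
wrist_force: [0.4, -0.4, -0.4]
opening: 0.0183
```

```bash
python3 - <<'E'
from seg import *
go([.726,-.026,.1],91)
E
```

```text
shift [-85.9 -37.4   0.4] turn [-0.2 -0.2 -4.1] | at [0.6422 0.016  0.1006] t 11.88 open 18.3 F [ 0.4 -0.4 -0.4]
```

Request:
carry_out(
  commands=[
    [-20, -9, 0, 0, 0, -1],
    [-45, -20, 0, 0, 0, -2],
    [-66, -29, 0, 0, 0, -3],
    [-80, -35, 4, 0, 0, -4],
    [-85, -37, 12, 0, 0, -4],
    [-86, -37, 25, 0, 0, -4],
    [-86, -37, 38, 0, 0, -4],
    [-86, -37, 45, 0, 0, -4],
  ],
)

```text
t: 12.55
ee_pos: [0.7236, -0.0249, 0.0524]
tool_rot: [[-1.0, -0.016, -0.008], [-0.016, 1.0, -0.002], [0.008, -0.002, -1.0]]
wrist_force: [-0.6, 0.5, -0.9]
opening: 0.0181
```

```bash
python3 - <<'E'
from seg import *
go([.726,-.026,.0105],91)
p=eyes.camera_params('wrist')
im=eyes.grab_frame('wrist');cv2.imwrite('pics/w9.png',im[:,:,::-1]);pickle.dump(p,open('w9.pkl','wb'))
E
```

```text
shift [-2.7 -1.  41.8] turn [-0.1 -0.4 -0.1] | at [ 0.7236 -0.0249  0.0524] t 12.55 open 18.1 F [-0.6  0.5 -0.9]
```

View pics/w9.png

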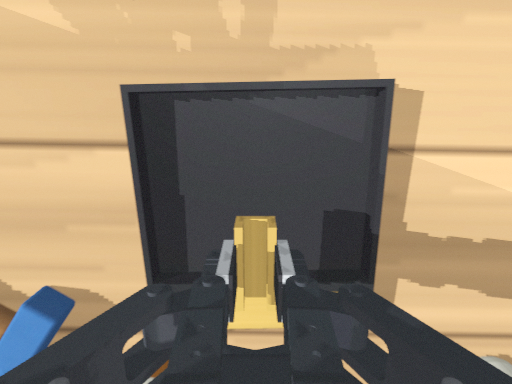

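```bash
python3 - <<'E'
from seg import *
p=pickle.load(open('w9.pkl','rb'))
for q in [(122,86),(393,80),(147,283)]: print(back(p,q,.02).round(4))
e=ctrl.state()['ee_pos']
for q in [(256,216),(256,297)]: print(back(p,q,e[2]+.011).round(4))
E
```

```text
[ 0.6389 -0.0976  0.02  ]
[0.6336 0.0486 0.02  ]
[ 0.7599 -0.0943  0.02  ]
[ 0.6971 -0.024   0.0627]
[ 0.7401 -0.0233  0.0627]
```

Request:
carry_out(
  commands=[
    [-1, -0.5, 6, 0, 0, 0],
    [-3, -1, 14, 0, 0, 0],
    [-5, -1, 23, 0, 0, 0],
    [-5, -1, 31, 0, 0, 0],
    [-5, -1, 37, 0, 0, 0],
    [-5, -1, 40, 0, 0, 0],
    [-5, -1, 41, 0, 0, 0],
    [-5, -1, 41, 0, 0, 0],
  ],
)

```text
t: 13.27
ee_pos: [0.7279, -0.0259, 0.0106]
tool_rot: [[-1.0, -0.016, -0.009], [-0.016, 1.0, -0.002], [0.009, -0.002, -1.0]]
wrist_force: [0.3, -0.0, -0.3]
opening: 0.0184
```

Request:
carry_out(
  commands=[
    [0, 0, 0, 0, 0, 0],
    [0, 0, 0, 0, 0, 0],
    [0, 0, 0, 0, 0, 0],
    [0, 0, 0, 0, 0, 0],
    [0, 0, 0, 0, 0, 0],
    [0, 0, 0, 0, 0, 0],
    [0, 0, -5, 0, 0, 0],
    [0, 0, -15, 0, 0, 0],
  ],
  jaw=42,
)

```text
t: 13.93
ee_pos: [0.7272, -0.0258, 0.025]
tool_rot: [[-1.0, -0.016, -0.011], [-0.016, 1.0, -0.002], [0.011, -0.002, -1.0]]
wrist_force: [0.0, -1.0, -0.2]
opening: 0.0421
```

Request:
carry_out(
  commands=[
    [0, 0, -12, 0, 0, 0],
    [0, 0, -25, 0, 0, 0],
    [0, 0, -40, 0, 0, 0],
    [0, 0, -55, 0, 0, 0],
    [0, 0, -65, 0, 0, 0],
    [2, 0, -73, 0, 0, 0],
    [10, 5, -77, 0, 0, 0],
    [25, 15, -80, 0, 0, 0],
  ],
)

```text
t: 14.6
ee_pos: [0.7032, -0.0116, 0.1058]
tool_rot: [[-1.0, -0.015, -0.009], [-0.015, 1.0, -0.002], [0.009, -0.002, -1.0]]
wrist_force: [-0.2, 0.7, -0.3]
opening: 0.0424
```

```bash
python3 - <<'E'
from seg import *
go([.525,.131,.085],60)
im=eyes.grab_frame('wrist');cv2.imwrite('pics/w10.png',im[:,:,::-1])
E
```

```text
shift [175.8 145.3  22.2] turn [-0.3 -0.5 30.9] | at [ 0.7032 -0.0116  0.1058] t 14.6 open 42.4 F [-0.2  0.7 -0.3]
```

View pics/w10.png

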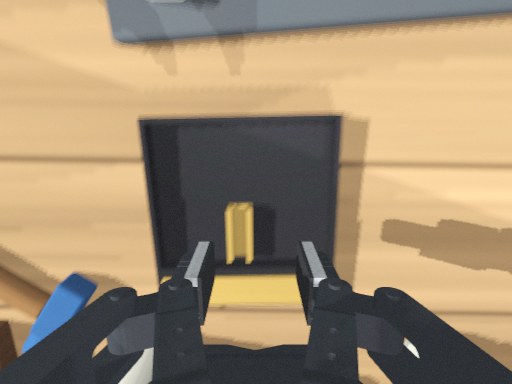

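The channel sits flat in the brass tray at (239,233). The slug is next, with the yaw kept near 90 degrees.

```bash
python3 - <<'E'
from seg import *
go([.525,.131,.085],91)
E
```

```text
shift [172.1 142.9  22.9] turn [-0.1 -0.7 -0.1] | at [ 0.6997 -0.009   0.1059] t 14.65 open 41.8 F [ 0.9  2.6 -0.2]
```

Request:
carry_out(
  commands=[
    [15, 12, 1, 0, 0, 0],
    [40, 33, 2, 0, 0, 0],
    [68, 56, 4, 0, 0, 0],
    [98, 82, 6, 0, -0.5, 0],
    [126, 105, 9, 0, -0.5, 0],
    [150, 125, 14, 0, -0.5, 0],
    [167, 139, 20, 0, -0.5, 0],
    [172, 143, 23, 0, -0.5, 0],
  ],
  jaw=48,
)

```text
t: 15.32
ee_pos: [0.5207, 0.1329, 0.0843]
tool_rot: [[-1.0, -0.018, -0.007], [-0.018, 1.0, -0.001], [0.007, -0.001, -1.0]]
wrist_force: [-0.2, 0.3, 0.2]
opening: 0.0484
```

```bash
python3 - <<'E'
from seg import *
go([.525,.131,.021],91)
p=eyes.camera_params('wrist')
im=eyes.grab_frame('wrist');cv2.imwrite('pics/w11.png',im[:,:,::-1]);pickle.dump(p,open('w11.pkl','wb'))
E
```

```text
shift [-4.7 -1.9 63.2] turn [-0.1 -0.4  0. ] | at [0.5207 0.1329 0.0843] t 15.32 open 48.4 F [-0.2  0.3  0.2]
```

View pics/w11.png

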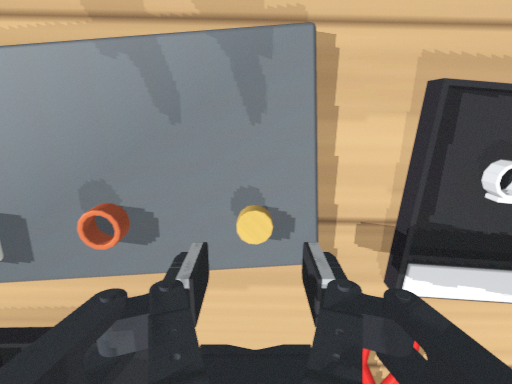

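```bash
python3 - <<'E'
from seg import *
p=pickle.load(open('w11.pkl','rb'))
T=back(p,(254.5,226),.029);print(T)
go([T[0],T[1],.020],91)
print(back(p,(103,230),.033), back(p,(0,240),.03))
E
```

```text
[0.52483295 0.13333127 0.029     ]
shift [-4.   0.7 64. ] turn [-0.1 -0.4  0.1] | at [0.5214 0.1326 0.084 ] t 15.37 open 48.2 F [-1.3  0.6 -0.4]
[0.52816031 0.0293829  0.033     ] [ 0.53837183 -0.04582649  0.03      ]
```

Request:
carry_out(
  commands=[
    [-1, 0, 10, 0, 0, 0],
    [-2, 0.5, 25, 0, 0, 0],
    [-4, 0.5, 40, 0, 0, 0],
    [-4, 0.5, 52, 0, -0.4, 0],
    [-4, 0.5, 60, 0, -0.4, 0],
    [-4, 0.5, 63, 0, -0.4, 0],
    [-4, 0.5, 64, 0, -0.4, 0],
    [-4, 0.5, 64, 0, -0.4, 0],
  ],
)

```text
t: 16.03
ee_pos: [0.5253, 0.1329, 0.02]
tool_rot: [[-1.0, -0.018, -0.0], [-0.018, 1.0, -0.001], [0.0, -0.001, -1.0]]
wrist_force: [0.4, -0.3, -0.2]
opening: 0.0481
```

Request:
carry_out(
  commands=[
    [0, 0, 0, 0, 0, 0],
    [0, 0, 0, 0, 0, 0],
    [0, 0, 0, 0, 0, 0],
    [0, 0, 0, 0, 0, 0],
    [0, 0, 0, 0, 0, 0],
    [0, 0, 0, 0, 0, 0],
    [0, 0, 0, 0, 0, 0],
    [0, 0, 0, 0, 0, 0],
  ],
  jaw=12,
)

```text
t: 16.7
ee_pos: [0.5258, 0.1329, 0.0209]
tool_rot: [[-1.0, -0.018, 0.001], [-0.018, 1.0, -0.001], [-0.001, -0.001, -1.0]]
wrist_force: [-0.5, -1.1, 7.8]
opening: 0.023
```

Request:
carry_out(
  commands=[
    [0, 0, -2, 0, 0, 0],
    [0, 0, -8, 0, 0, 0],
    [0, 0, -20, 0, 0, 0],
    [0, 0, -35, 0, 0, 0],
    [0, 0, -50, 0, 0, 0],
    [0, 0, -65, 0, 0, 0],
    [0, 0, -77, 0, 0, 0],
    [0, 0, -82, 0, 0, 0],
  ],
)

```text
t: 17.37
ee_pos: [0.5264, 0.1331, 0.105]
tool_rot: [[-1.0, -0.018, 0.004], [-0.018, 1.0, -0.001], [-0.004, -0.001, -1.0]]
wrist_force: [0.7, 0.5, 0.9]
opening: 0.0227
```

```bash
python3 - <<'E'
from seg import *
go([.672,-.027,.1],91)
im=eyes.grab_frame('wrist');cv2.imwrite('pics/w12.png',im[:,:,::-1])
E
```

```text
shift [-142.6 -162.7    5.6] turn [-0.   0.2  0. ] | at [0.5264 0.1331 0.105 ] t 17.37 open 22.7 F [0.7 0.5 0.9]
```

View pics/w12.png

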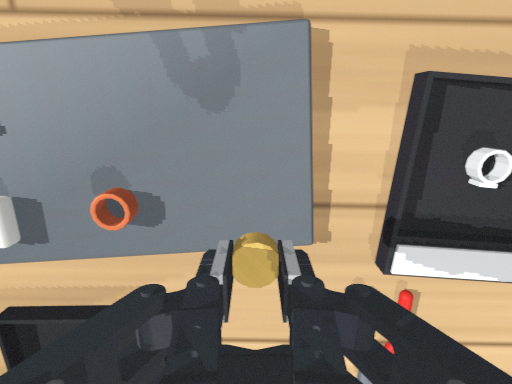

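Request:
carry_out(
  commands=[
    [-8, -9, 0, 0, 0, 0],
    [-24, -27, 0, 0, 0, 0],
    [-45, -51, 0, 0, 0, 0],
    [-69, -79, 1, 0, 0, 0],
    [-94, -107, 2, 0, 0, 0],
    [-116, -132, 3, 0, 0, 0],
    [-133, -152, 4, 0, 0, 0],
    [-142, -162, 5, 0, 0, 0],
  ],
)

```text
t: 18.08
ee_pos: [0.6735, -0.0298, 0.0998]
tool_rot: [[-1.0, -0.016, 0.005], [-0.016, 1.0, -0.001], [-0.005, -0.001, -1.0]]
wrist_force: [-0.7, 0.1, -0.3]
opening: 0.0225
```

Request:
carry_out(
  commands=[
    [0, 0, 0, 0, 0, 0],
    [0, 0, 2, 0, 0, 0],
    [0, 0, 8, 0, 0, 0],
    [0, 0, 18, 0, 0, 0],
    [0, 0, 28, 0, 0, 0],
    [0, 0, 38, 0, 0, 0],
    [0, 0, 45, 0, 0, 0],
    [0, 0, 48, 0, 0, 0],
  ],
)

```text
t: 18.75
ee_pos: [0.6728, -0.0295, 0.05]
tool_rot: [[-1.0, -0.017, 0.002], [-0.017, 1.0, -0.001], [-0.002, -0.001, -1.0]]
wrist_force: [0.3, 0.0, -0.2]
opening: 0.0228
```

```bash
python3 - <<'E'
from seg import *
go([.672,-.027,.0105],91)
p=eyes.camera_params('wrist')
im=eyes.grab_frame('wrist');cv2.imwrite('pics/w13.png',im[:,:,::-1])
print(proj(p,[.636,-.027,.02]),back(p,(256,232),.06),back(p,(256,287),.06))
E
```

```text
shift [ 0.9  2.5 39.5] turn [-0.1  0.1 -0. ] | at [ 0.6728 -0.0295  0.05  ] t 18.75 open 22.8 F [ 0.3  0.  -0.2]
[258.92770636 175.61836464] [ 0.65417691 -0.02841078  0.06      ] [ 0.68373272 -0.02789875  0.06      ]
```

View pics/w13.png

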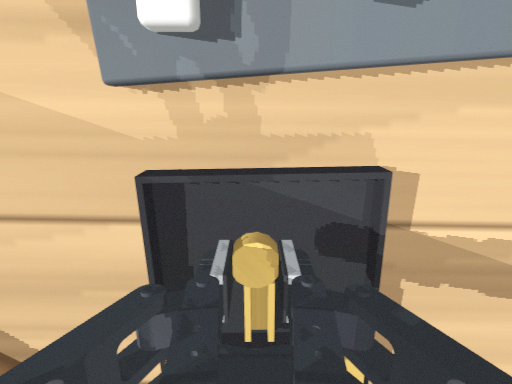

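The slug is over the near half of the brass tray and the channel lies behind it, clear by my estimate. I'll set it down.

Request:
carry_out(
  commands=[
    [0, 0.5, 6, 0, 0, 0],
    [1, 1, 14, 0, 0, 0],
    [1, 1, 23, 0, 0, 0],
    [1, 1, 30, 0, 0, 0],
    [1, 1, 35, 0, 0, 0],
    [1, 1, 38, 0, 0, 0],
    [1, 1, 39, 0, 0, 0],
    [1, 1, 39, 0, 0, 0],
  ],
)

```text
t: 19.47
ee_pos: [0.672, -0.0286, 0.0109]
tool_rot: [[-1.0, -0.017, 0.002], [-0.017, 1.0, -0.001], [-0.002, -0.001, -1.0]]
wrist_force: [0.1, 0.0, 0.6]
opening: 0.0228
```

Request:
carry_out(
  commands=[
    [0, 0, 0, 0, 0, 0],
    [0, 0, 0, 0, 0, 0],
    [0, 0, 0, 0, 0, 0],
    [0, 0, 0, 0, 0, 0],
    [0, 0, 0, 0, 0, 0],
    [0, 0, 0, 0, 0, 0],
    [0, 0, -5, 0, 0, 0],
    [0, 0, -15, 0, 0, 0],
  ],
  jaw=45,
)

```text
t: 20.13
ee_pos: [0.6712, -0.0286, 0.0255]
tool_rot: [[-1.0, -0.017, 0.0], [-0.017, 1.0, -0.001], [-0.0, -0.001, -1.0]]
wrist_force: [0.3, -0.1, 0.6]
opening: 0.045
```

Request:
carry_out(
  commands=[
    [0, 0, -12, 0, 0, 0],
    [0, 0, -25, 0, 0, 0],
    [0, 0, -40, 0, 0, 0],
    [0, 0, -52, 0, 0, 0],
    [0, 0, -62, 0, 0, 0],
    [2, 1, -70, 0, 0, 0],
    [10, 4, -74, 0, 0, 0],
    [25, 9, -75, 0, 0, 0],
  ],
)

```text
t: 20.8
ee_pos: [0.6466, -0.02, 0.1013]
tool_rot: [[-1.0, -0.016, 0.002], [-0.016, 1.0, -0.001], [-0.002, -0.001, -1.0]]
wrist_force: [0.5, 0.3, -0.2]
opening: 0.0451
```

```bash
python3 - <<'E'
from seg import *
im=eyes.grab_frame('wrist');cv2.imwrite('pics/w14.png',im[:,:,::-1])
go([.529,.026,.088],91)
E
```

```text
shift [112.9  46.7  12.8] turn [-0.  -0.1 -0. ] | at [ 0.6427 -0.0188  0.1006] t 20.85 open 44.9 F [-0.8  1.  -0. ]
```

View pics/w14.png

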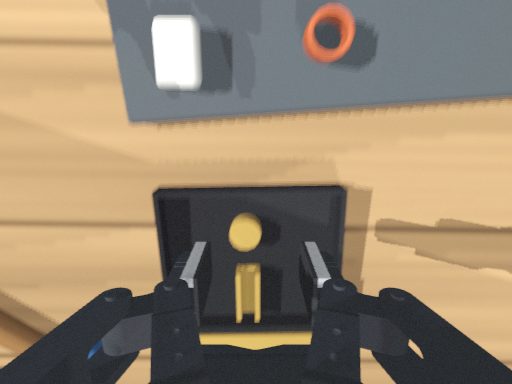

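Both brass pieces lie apart on the tray floor. The tube is next.

Request:
carry_out(
  commands=[
    [8, 3, 1, 0, 0, 0],
    [22, 9, 2, 0, 0, 0],
    [40, 17, 4, 0, 0, 0],
    [60, 25, 6, 0, 0, 0],
    [80, 33, 8, 0, 0, 0],
    [97, 40, 10, 0, 0, 0],
    [108, 45, 12, 0, 0, 0],
    [113, 47, 13, 0, 0, 0],
  ],
  jaw=52,
)

```text
t: 21.52
ee_pos: [0.5262, 0.0271, 0.0874]
tool_rot: [[-1.0, -0.017, -0.004], [-0.017, 1.0, -0.0], [0.004, 0.0, -1.0]]
wrist_force: [-0.1, -0.2, 0.3]
opening: 0.052
```

```bash
python3 - <<'E'
from seg import *
p=eyes.camera_params('wrist')
im=eyes.grab_frame('wrist');cv2.imwrite('pics/w15.png',im[:,:,::-1]);pickle.dump(p,open('w15.pkl','wb'))
go([.529,.026,.020],91)
print(proj(p,[.529,.026,.033]))
E
```

```text
shift [-2.9 -1.1 67.4] turn [-0.  -0.2 -0. ] | at [0.5263 0.0271 0.0874] t 21.57 open 52.1 F [-1.1  0.8 -1.2]
[252.18973107 224.3910942 ]
```

View pics/w15.png

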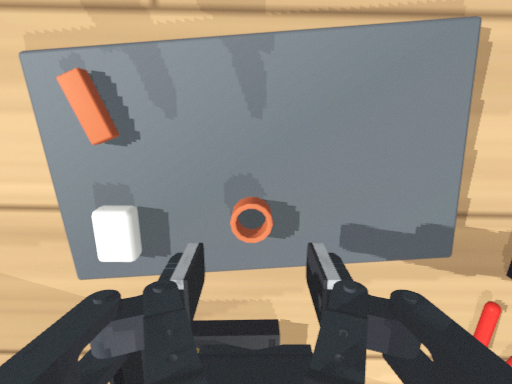

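Request:
carry_out(
  commands=[
    [-1, 0, 10, 0, 0, 0],
    [-2, -0.5, 25, 0, 0, 0],
    [-2, -1, 40, 0, 0, 0],
    [-2, -1, 52, 0, 0, 0],
    [-2, -1, 61, 0, 0, 0],
    [-2, -1, 65, 0, 0, 0],
    [-2, -1, 66, 0, 0, 0],
    [-2, -1, 66, 0, 0, 0],
  ],
)

```text
t: 22.23
ee_pos: [0.5283, 0.026, 0.0212]
tool_rot: [[-1.0, -0.017, -0.004], [-0.017, 1.0, -0.0], [0.004, 0.0, -1.0]]
wrist_force: [0.4, -0.4, 0.1]
opening: 0.0519
```

Request:
carry_out(
  commands=[
    [0, 0, 0, 0, 0, 0],
    [0, 0, 0, 0, 0, 0],
    [0, 0, 0, 0, 0, 0],
    [0, 0, 0, 0, 0, 0],
    [0, 0, 0, 0, 0, 0],
    [0, 0, 0, 0, 0, 0],
    [0, 0, 0, 0, 0, 0],
    [0, 0, 0, 0, 0, 0],
  ],
  jaw=16,
)

```text
t: 22.9
ee_pos: [0.5288, 0.026, 0.0221]
tool_rot: [[-1.0, -0.017, -0.003], [-0.017, 1.0, -0.0], [0.003, -0.0, -1.0]]
wrist_force: [-2.2, -0.6, 8.6]
opening: 0.0269
```

Request:
carry_out(
  commands=[
    [0, 0, -2, 0, 0, 0],
    [0, 0, -8, 0, 0, 0],
    [0, 0, -20, 0, 0, 0],
    [0, 0, -35, 0, 0, 0],
    [0, 0, -50, 0, 0, 0],
    [0, 0, -65, 0, 0, 0],
    [0, 0, -77, 0, 0, 0],
    [0, 0, -84, 0, 0, 0],
  ],
)

```text
t: 23.57
ee_pos: [0.5296, 0.026, 0.1081]
tool_rot: [[-1.0, -0.018, -0.0], [-0.018, 1.0, -0.0], [0.0, -0.0, -1.0]]
wrist_force: [0.2, -0.6, -0.1]
opening: 0.0267
```

```bash
python3 - <<'E'
from seg import *
im=eyes.grab_frame('wrist');cv2.imwrite('pics/w16.png',im[:,:,::-1])
go([.525,-.345,.1],87)
E
```

```text
shift [  11.4 -370.8    8.7] turn [-0.  0.  4.] | at [0.53   0.026  0.1086] t 23.62 open 27.0 F [2.2 0.1 1.4]
```

View pics/w16.png

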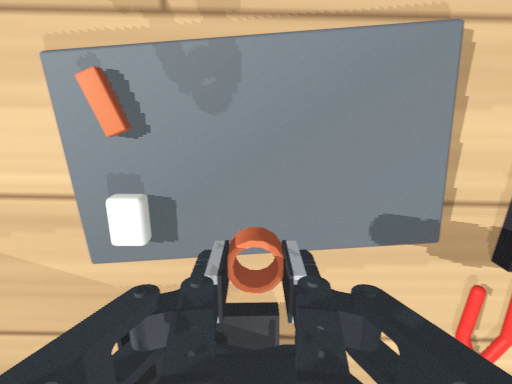

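The tube is held. I'm carrying it to the far half of the copper tray.

Request:
carry_out(
  commands=[
    [0, -10, 0, 0, 0, 0],
    [1, -30, 0, 0, 0, 0.5],
    [2, -60, 0, 0, 0, 1],
    [3, -95, 0, 0, 0, 1],
    [4, -131, 0, 0, 0, 2],
    [5, -167, 0, 0, 0, 2],
    [6, -203, 0, 0, 0, 3],
    [8, -237, 0, 0, 0, 3],
  ],
)

```text
t: 24.28
ee_pos: [0.5254, -0.2136, 0.108]
tool_rot: [[-0.999, 0.036, -0.0], [0.036, 0.999, -0.0], [0.0, -0.0, -1.0]]
wrist_force: [0.5, 0.4, -0.2]
opening: 0.027
```

```bash
python3 - <<'E'
from seg import *
go([.524,-.345,.06],87)
E
```

```text
shift [  -3.4 -131.3   48.1] turn [-0.  -0.   0.9] | at [ 0.5254 -0.2136  0.108 ] t 24.28 open 27.0 F [ 0.5  0.4 -0.2]
```

Request:
carry_out(
  commands=[
    [0, -28, 0, 0, 0, 0],
    [-1, -58, 0, 0, 0, 0.5],
    [-2, -86, 0, 0, 0, 1],
    [-3, -108, 2, 0, 0, 1],
    [-3, -123, 8, 0, 0, 1],
    [-3, -130, 20, 0, 0, 1],
    [-3, -131, 34, 0, 0, 1],
    [-3, -131, 45, 0, 0, 1],
  ],
)

```text
t: 24.95
ee_pos: [0.5227, -0.3441, 0.0608]
tool_rot: [[-0.999, 0.054, -0.002], [0.054, 0.999, 0.001], [0.002, 0.001, -1.0]]
wrist_force: [-0.1, -0.1, -1.1]
opening: 0.027
```

```bash
python3 - <<'E'
from seg import *
p=eyes.camera_params('wrist')
im=eyes.grab_frame('wrist');cv2.imwrite('pics/w17.png',im[:,:,::-1]);pickle.dump(p,open('w17.pkl','wb'))
go([.524,-.345,.0115],87)
E
```

```text
shift [-2.3 -2.  47.5] turn [ 0.2 -0.2 -0.1] | at [ 0.522 -0.343  0.059] t 25.0 open 27.2 F [-1.9  1.7 -4. ]
```

View pics/w17.png

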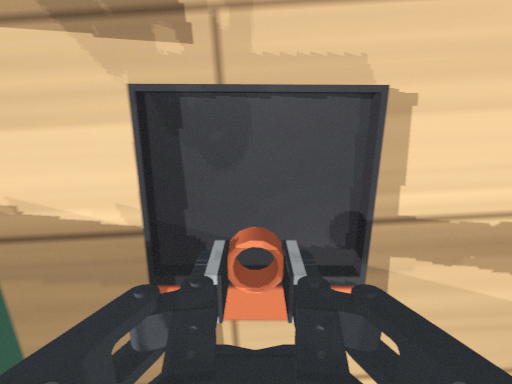

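```bash
python3 - <<'E'
from seg import *
p=pickle.load(open('w17.pkl','rb'))
for q in [(129,87),(388,88),(151,281),(366,281)]: print(back(p,q,.02).round(4))
E
```

```text
[ 0.4333 -0.4099  0.02  ]
[ 0.4418 -0.2635  0.02  ]
[ 0.5579 -0.4165  0.02  ]
[ 0.5659 -0.2696  0.02  ]
```

Request:
carry_out(
  commands=[
    [-1, 0, 6, 0, 0, 0],
    [-3, 0, 15, 0, 0, 0],
    [-4, 0, 26, 0, 0, 0],
    [-4, 0, 35, 0, 0, 0],
    [-4, 0, 42, 0, 0, 0],
    [-4, 0, 46, 0, 0, 0],
    [-4, 0, 47.5, 0, 0, 0],
    [-4, 0, 47.5, 0, 0, 0],
  ],
)

```text
t: 25.67
ee_pos: [0.5257, -0.3429, 0.0115]
tool_rot: [[-0.999, 0.054, -0.004], [0.054, 0.999, 0.003], [0.004, 0.003, -1.0]]
wrist_force: [0.1, 0.8, -0.3]
opening: 0.0269
```

Request:
carry_out(
  commands=[
    [0, 0, 0, 0, 0, 0],
    [0, 0, 0, 0, 0, 0],
    [0, 0, 0, 0, 0, 0],
    [0, 0, 0, 0, 0, 0],
    [0, 0, 0, 0, 0, 0],
    [0, 0, 0, 0, 0, 0],
    [0, 0, -5, 0, 0, 0],
    [0, 0, -15, 0, 0, 0],
  ],
  jaw=50,
)

```text
t: 26.33
ee_pos: [0.5252, -0.3426, 0.0261]
tool_rot: [[-0.999, 0.054, -0.006], [0.054, 0.999, 0.004], [0.006, 0.004, -1.0]]
wrist_force: [-0.0, -0.0, -0.5]
opening: 0.0502
```

Request:
carry_out(
  commands=[
    [0, 0, -12, 0, 0, 0],
    [0, 0, -25, 0, 0, 0],
    [0, 0, -40, 0, 0, 0],
    [0, 0, -52, 0, 0, 0],
    [0, 0, -62, 0, 0, 0],
    [1, 2, -70, 0, 0, 0],
    [4, 10, -74, 0, 0, 0],
    [9, 25, -75, 0, 0, 0],
  ],
)

```text
t: 27.0
ee_pos: [0.5183, -0.318, 0.1021]
tool_rot: [[-0.999, 0.054, -0.004], [0.054, 0.999, 0.003], [0.004, 0.003, -1.0]]
wrist_force: [0.5, 0.2, 0.6]
opening: 0.0501
```

```bash
python3 - <<'E'
from seg import *
p=eyes.camera_params('wrist')
im=eyes.grab_frame('wrist');cv2.imwrite('pics/w18.png',im[:,:,::-1]);pickle.dump(p,open('w18.pkl','wb'))
go([.453,-.083,.085],112.3)
E
```

```text
shift [ 75.9 227.4  18.3] turn [  0.4  -0.3 -25.4] | at [ 0.5167 -0.3142  0.1015] t 27.05 open 49.7 F [-0.2  4.3  0.8]
```

View pics/w18.png

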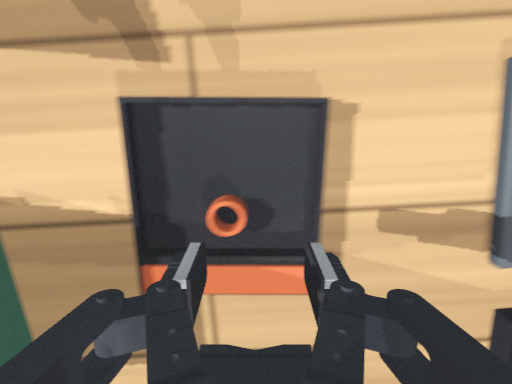

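The tube stands in the copper tray at (227,215). The bar is next.

Request:
carry_out(
  commands=[
    [5, 14, 0, 0, 0, -2],
    [14, 42, 0, 0, 0, -5],
    [24, 74, 1, 0, 0, -8],
    [36, 108, 3, 0, 0, -12],
    [48, 143, 6, 0, 0, -16],
    [60, 178, 10, 0, 0, -20],
    [70, 208, 14, 0.4, -0.3, -24],
    [76, 227, 18, 0.4, -0.3, -25.4],
  ],
  jaw=42,
)

```text
t: 27.72
ee_pos: [0.4501, -0.0801, 0.085]
tool_rot: [[-0.923, -0.385, -0.002], [-0.385, 0.923, 0.001], [0.002, 0.001, -1.0]]
wrist_force: [1.2, -0.1, 0.1]
opening: 0.042
```

```bash
python3 - <<'E'
from seg import *
p=eyes.camera_params('wrist')
im=eyes.grab_frame('wrist');cv2.imwrite('pics/w19.png',im[:,:,::-1]);pickle.dump(p,open('w19.pkl','wb'))
go([.453,-.083,.0195],112.3)
print(proj(p,[.453,-.083,.027]))
E
```

```text
shift [-2.1 -6.3 64.8] turn [ 0.2 -0.2  0.4] | at [ 0.4489 -0.0781  0.0843] t 27.77 open 41.8 F [-2.9  2.3 -0.9]
[248.20370474 220.19794098]
```

View pics/w19.png

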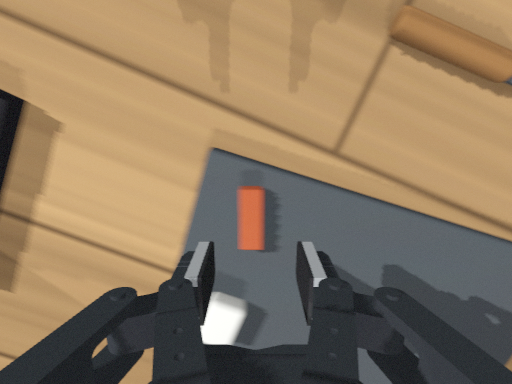

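```bash
python3 - <<'E'
from seg import *
p=pickle.load(open('w19.pkl','rb'))
T=back(p,(252,218),.027);print(T)
go([T[0],T[1],.0195],112.3)
E
```

```text
[ 0.45045671 -0.08116577  0.027     ]
shift [-0.5 -3.7 64.8] turn [ 0.2 -0.2  0.4] | at [ 0.4489 -0.0781  0.0843] t 27.77 open 41.8 F [-2.9  2.3 -0.9]
```

Request:
carry_out(
  commands=[
    [0, -1, 10, 0, 0, 0],
    [-1, -3, 25, 0, 0, 0],
    [-1, -4, 40, 0, 0, 0],
    [-1, -4, 52, 0, 0, 0],
    [-1, -4, 60, 0, 0, 0],
    [-1, -4, 64, 0, 0, 0],
    [-1, -4, 65, 0, 0, 0],
    [-1, -4, 65, 0, 0, 0],
  ],
)

```text
t: 28.43
ee_pos: [0.4509, -0.0812, 0.0194]
tool_rot: [[-0.923, -0.385, -0.005], [-0.385, 0.923, 0.002], [0.004, 0.004, -1.0]]
wrist_force: [0.3, -0.1, 0.1]
opening: 0.0421
```

Request:
carry_out(
  commands=[
    [0, 0, 0, 0, 0, 0],
    [0, 0, 0, 0, 0, 0],
    [0, 0, 0, 0, 0, 0],
    [0, 0, 0, 0, 0, 0],
    [0, 0, 0, 0, 0, 0],
    [0, 0, 0, 0, 0, 0],
    [0, 0, 0, 0, 0, 0],
    [0, 0, 0, 0, 0, 0],
  ],
  jaw=4,
)

```text
t: 29.1
ee_pos: [0.4512, -0.0813, 0.0201]
tool_rot: [[-0.923, -0.385, -0.004], [-0.385, 0.923, 0.001], [0.003, 0.003, -1.0]]
wrist_force: [-0.8, 1.3, 10.1]
opening: 0.0139
```

Request:
carry_out(
  commands=[
    [0, 0, -2, 0, 0, 0],
    [0, 0, -8, 0, 0, 0],
    [0, 0, -20, 0, 0, 0],
    [0, 0, -35, 0, 0, 0],
    [0, 0, -50, 0, 0, 0],
    [0, 0, -65, 0, 0, 0],
    [0, 0, -77, 0, 0, 0],
    [0, 0, -84, 0, 0, 0],
  ],
)

```text
t: 29.77
ee_pos: [0.4519, -0.0815, 0.1059]
tool_rot: [[-0.923, -0.385, -0.002], [-0.385, 0.923, 0.001], [0.002, 0.002, -1.0]]
wrist_force: [-0.4, 0.5, -0.4]
opening: 0.0135
```

```bash
python3 - <<'E'
from seg import *
im=eyes.grab_frame('wrist');cv2.imwrite('pics/w20.png',im[:,:,::-1])
go([.474,-.340,.1],87)
E
```

```text
shift [  79.6 -246.8    6.1] turn [ 0.1 -0.1 25.7] | at [ 0.4523 -0.0816  0.1063] t 29.82 open 13.9 F [ 1.4 -0.1  0.7]
```

View pics/w20.png

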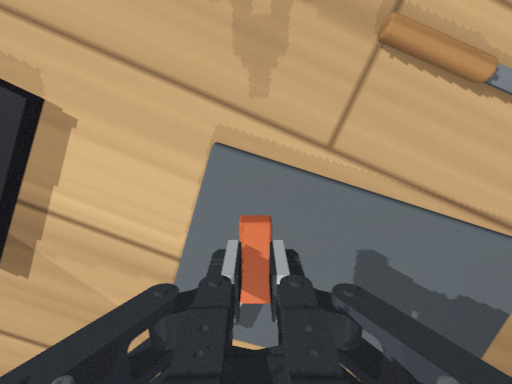

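Request:
carry_out(
  commands=[
    [3, -9, 0, 0, 0, 1],
    [9, -28, 0, 0, 0, 3],
    [18, -55, 0, 0, 0, 6],
    [28, -86, 0, 0, 0, 9],
    [38, -118, 0, 0, 0, 13],
    [49, -151, 0, 0, 0, 17],
    [59, -182, 0, 0, 0, 21],
    [68, -210, 0, 0, 0, 24],
  ],
)

```text
t: 30.48
ee_pos: [0.4699, -0.3042, 0.1054]
tool_rot: [[-1.0, 0.028, -0.002], [0.028, 1.0, 0.001], [0.002, 0.001, -1.0]]
wrist_force: [0.1, -0.2, -1.6]
opening: 0.0141
```

```bash
python3 - <<'E'
from seg import *
go([.475,-.328,.06],87)
E
```

```text
shift [ -5.9 -23.7  45.4] turn [ 0.1 -0.1  1.4] | at [ 0.4699 -0.3042  0.1054] t 30.48 open 14.1 F [ 0.1 -0.2 -1.6]
```

Request:
carry_out(
  commands=[
    [-2, -7, 0, 0, 0, 0.5],
    [-4, -15, 0, 0, 0, 1],
    [-6, -21, 1, 0, 0, 1.4],
    [-6, -23, 6, 0, 0, 1.4],
    [-6, -24, 15, 0, 0, 1.4],
    [-6, -24, 27, 0, 0, 1.4],
    [-6, -24, 38, 0, 0, 1.4],
    [-6, -24, 44, 0, 0, 1.4],
  ],
)

```text
t: 31.15
ee_pos: [0.4745, -0.327, 0.0596]
tool_rot: [[-0.999, 0.052, -0.004], [0.052, 0.999, 0.003], [0.004, 0.002, -1.0]]
wrist_force: [0.1, 0.1, -1.1]
opening: 0.014
```

```bash
python3 - <<'E'
from seg import *
p=eyes.camera_params('wrist')
im=eyes.grab_frame('wrist');cv2.imwrite('pics/w21.png',im[:,:,::-1]);pickle.dump(p,open('w21.pkl','wb'))
go([.475,-.328,.0095],87)
E
```

```text
shift [-1.  -1.2 49.5] turn [ 0.2 -0.2  0. ] | at [ 0.4743 -0.3269  0.059 ] t 31.2 open 13.8 F [-1.   0.2 -2. ]
```

View pics/w21.png

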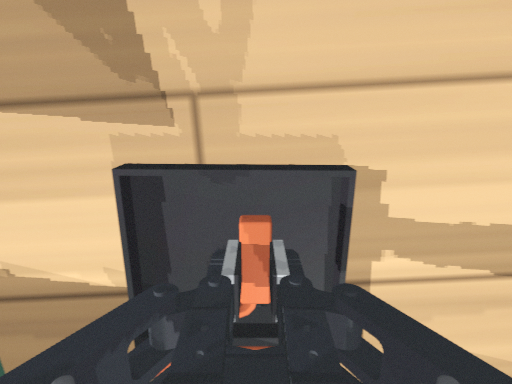

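```bash
python3 - <<'E'
from seg import *
p=pickle.load(open('w21.pkl','rb'))
for q in [(256,222),(256,304)]: print(back(p,q,.066).round(4))
print(back(p,(240,164),.02).round(4))
p=pickle.load(open('w18.pkl','rb'));print('tube',back(p,(227,217),.022).round(4))
E
```

```text
[ 0.4524 -0.3245  0.066 ]
[ 0.4978 -0.3269  0.066 ]
[ 0.4321 -0.333   0.02  ]
tube [ 0.5237 -0.3392  0.022 ]
```

Request:
carry_out(
  commands=[
    [1, 0, 6, 0, 0, 0],
    [3, 0, 15, 0, 0, 0],
    [5, 0, 26, 0, 0, 0],
    [5, 0, 36, 0, 0, 0],
    [5, 0, 43, 0, 0, 0],
    [5, 0, 47, 0, 0, 0],
    [5, 0, 49, 0, 0, 0],
    [5, 0, 49, 0, 0, 0],
  ],
)

```text
t: 31.87
ee_pos: [0.469, -0.3265, 0.0098]
tool_rot: [[-0.999, 0.052, -0.004], [0.052, 0.999, 0.003], [0.005, 0.003, -1.0]]
wrist_force: [-0.8, 0.0, 0.1]
opening: 0.0139
```

Request:
carry_out(
  commands=[
    [0, 0, 0, 0, 0, 0],
    [0, 0, 0, 0, 0, 0],
    [0, 0, 0, 0, 0, 0],
    [0, 0, 0, 0, 0, 0],
    [0, 0, 0, 0, 0, 0],
    [0, 0, 0, 0, 0, 0],
    [0, 0, -5, 0, 0, 0],
    [0, 0, -15, 0, 0, 0],
  ],
  jaw=38,
)

```text
t: 32.53
ee_pos: [0.4686, -0.3261, 0.0245]
tool_rot: [[-0.999, 0.052, -0.006], [0.052, 0.999, 0.004], [0.006, 0.004, -1.0]]
wrist_force: [-0.9, 0.7, -1.0]
opening: 0.0381
```

Request:
carry_out(
  commands=[
    [0, 0, -12, 0, 0, 0],
    [0, 0, -25, 0, 0, 0],
    [0, 0, -40, 0, 0, 0],
    [0, 0, -55, 0, 0, 0],
    [0, 0, -75, 0, 0, 0],
    [0, 0, -95, 0, 0, 0],
    [0, 0, -110, 0, 0, 0],
    [0, 0, -115, 0, 0, 0],
  ],
)

```text
t: 33.2
ee_pos: [0.4701, -0.3273, 0.1426]
tool_rot: [[-0.999, 0.052, -0.003], [0.052, 0.999, 0.002], [0.003, 0.002, -1.0]]
wrist_force: [0.1, 0.4, 0.5]
opening: 0.0382
```

Request:
carry_out(
  commands=[
    [0, 0, 0, 0, 0, 0],
    [0, 0, 0, 0, 0, 0],
    [0, 0, 0, 0, 0, 0],
    [0, 0, 0, 0, 0, 0],
    [0, 0, 0, 0, 0, 0],
    [0, 0, 0, 0, 0, 0],
    [0, 0, 0, 0, 0, 0],
    [0, 0, 0, 0, 0, 0],
  ],
)

```text
t: 33.87
ee_pos: [0.47, -0.3272, 0.1424]
tool_rot: [[-0.999, 0.052, -0.003], [0.052, 0.999, 0.002], [0.003, 0.002, -1.0]]
wrist_force: [-0.4, 0.8, -0.3]
opening: 0.0379
```

```bash
python3 - <<'E'
from seg import *
im=eyes.grab_frame('wrist')
im2=eyes.grab_frame('top')
a=im[:,:,::-1];b=cv2.resize(im2[110:290,90:420,:],None,fx=2.3,fy=2.3,interpolation=cv2.INTER_CUBIC)[:,:,::-1]
cv2.imwrite('pics/w22.png',a);cv2.imwrite('pics/t22.png',b);print(ctrl.state()['t'])
cv2.imwrite('pics/top22.png',im2[:,:,::-1])
E
```

```text
33.9667
```

View pics/w22.png

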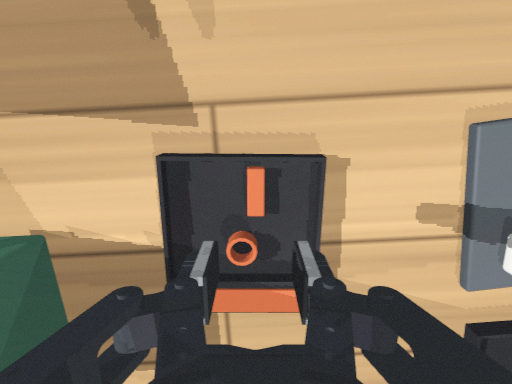

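View pics/t22.png

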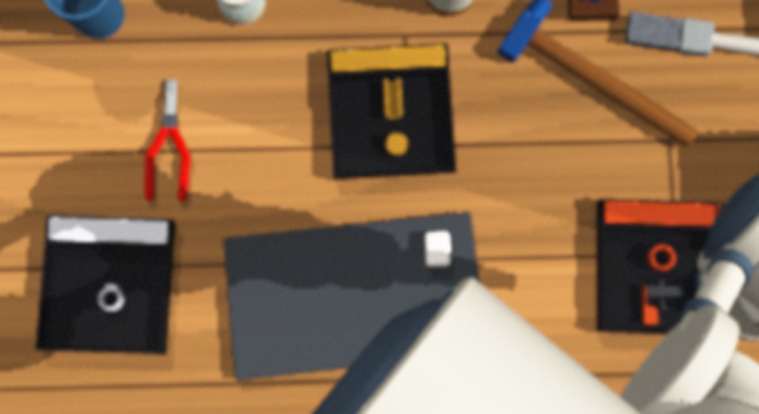

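```bash
python3 - <<'E'
from seg import *
p=eyes.camera_params('wrist')
print('bar ends',back(p,(256,168),.016).round(4),back(p,(256,215),.016).round(4),'near edge',back(p,(242,155),.02).round(4),'tube',back(p,(242,249),.022).round(4),'far inner',back(p,(240,283),.02).round(4))
pt=eyes.camera_params('top')
for n,(u,v),z in [('ring',(110,298),.011),('slug',(397,144),.011),('chan',(393,98),.012),('brassnear',(393,175),.02),('brassTL',(328,50),.024),('silvnear',(103,350),.02)]:
    print(n,back(pt,(90+u/2.3,110+v/2.3),z).round(4))
segs(cv2.imread('pics/top22.png'),pt,dict(pum=(280,218,11)),dict(pum=.03))
E
```

```text
bar ends [ 0.4471 -0.3243  0.016 ] [ 0.4917 -0.3266  0.016 ] near edge [ 0.4343 -0.3359  0.02  ] tube [ 0.5231 -0.3415  0.022 ] far inner [ 0.5609 -0.3461  0.02  ]
ring [0.4932 0.3148 0.011 ]
slug [ 0.6729 -0.0316  0.011 ]
chan [ 0.7307 -0.0281  0.012 ]
brassnear [ 0.6328 -0.0255  0.02  ]
brassTL [0.7899 0.0505 0.024 ]
silvnear [0.4321 0.3195 0.02  ]
pum rect c 542.8 -76.5 size 41.2 30.0 ang 178.2 circ 543.1 -76.1 22.7 centroid [543.8 -75.5] area 165
```

```bash
python3 - <<'E'
from rig import ctrl
print(ctrl.sign_off(), ctrl.state()['t'])
E
```

```text
the job is handed in; nothing more can be done
the job is handed in; nothing more can be done
```

I put the silver ring in the silver tray first. After that I placed the brass channel and brass slug in the brass tray, then the copper tube and copper bar in the copper tray. Each piece was lowered to about 1 mm above the floor before release. I handed the job in at about 34 s of the 102 s allowed, with the gripper open and clear at about 0.14 m; no verdict is reported.

- **Pieces in trays:** the last top and wrist pictures show all five pieces lying apart inside their own trays. Measured offsets along each tray's x axis:

| Piece | Offset from tray centre (x) |
|---|---|
| Ring | about 0 mm |
| Bar | about −29 mm |
| Tube | about +24 mm |
| Slug | about −24 mm |
| Channel | +24 to +34 mm |

- **Disagreement:** the wrist and top cameras differ by several millimetres on the channel's position, but both put it inside the 54 mm limit. All pieces are well inside the y limits.
- **Pumice and pliers:** the pumice measured in the same place before and after, to about 1 mm. I did not measure the pliers, but in the last top picture they appear undisturbed, and the gripper never came down near them.
- **Forces:** I saw vertical readings of 8–12 N while the jaws closed, probably from the fingertips lightly touching the slab as they swing forward. That is far below the 120 N wrist limit.

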